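# Rake two stray brass studs out of a board seam

### The job

Two brass studs have strayed into the open dog-leg seam between the light and the darker plank: take the awl from its blue stand, put its tip down into the seam at the closed end, and guide it slowly and steadily (about 3 cm a second) along the whole seam, round both bends, so that it pushes both studs out of the open end into the red catch tray. Keep slow and do not bear down hard while the tip is in the seam. Then stand the awl upright in its blue stand again, fully home, and leave the other goods on the table where they are.

Things in the scene. Friction and masses are not known exactly. Their poses are not given: they have to be found in the camera images.
- board: Fixed board 130 x 220 mm, 40 mm high: light plank (+x side), darker plank (-x side). Origin: centre of its underside, z up. The seam between them is a groove 14 mm wide, 10 mm deep (floor 30 mm, plank face 40 mm above the table), in three straight runs: seam_start along -y to seam_bend1, slanting to seam_bend2, along -y to seam_exit, open at the board's edge, where a red tray hangs.
- seam_start (a point): Point on the groove floor's centre line at the closed end: board frame (28, 88, 30) mm. The groove goes on 8 mm beyond it (+y) to the end wall.
- seam_bend1 (a point): Groove centre line at the first bend, on the groove floor: board frame (28, 25, 30) mm.
- seam_bend2 (a point): Groove centre line at the second bend, on the groove floor: board frame (-22, -35, 30) mm.
- seam_exit (a point): Groove centre line at the open end, on the groove floor at the board's very edge: board frame (-22, -110, 30) mm.
- catch_tray (a point): Centre of the inner floor (4 mm above the table) of the open red catch tray, 64 mm (board x) by 62 mm (board y) inside, walls up to 22 mm above the table; its fourth side is the board's edge. Axes as the board's.
- stud_a: Brass stud, a plain upright polished cylinder 11 mm in diameter and 9 mm high, origin at its centre, loose in the first run of the seam.
- stud_b: Brass stud like the other, loose in the last run of the seam.
- awl: Awl standing tip down in the stand, about 90 g. Origin at the underside of its brass flange (28 mm wide, 6 mm thick), z up the handle. Square light-wood handle 22 x 22 mm from z = 6 to 81 mm (sides along its x and y), red cap to 85 mm; steel shaft below, 8 then 6 mm in diameter, blunt tip at z = -48 mm. Grip it at about z = 45 mm.
- awl_tip (a point): Blunt end of the awl's steel shaft, 48 mm below the awl's origin, 6 mm in diameter.
- stand: Fixed blue block 64 x 64 x 55 mm with one upright bore in its top; origin at the centre of its underside.
- stand_hole0 (a point): Centre of the mouth of the stand's bore, on the block's top 55 mm above the table; the bore is 19 mm wide and 51 mm deep. The awl is home when its flange lies on the block's top.
- bell: Bystander: brass hand bell with a wooden handle, standing, 68 mm wide, 97 mm high; origin under its centre.
- tin: Bystander: round tin 66 mm wide, 85 mm high; origin under its centre.
- hammer: Bystander: hammer lying beyond the board.
- whetstone: Bystander: grey whetstone 40 x 100 x 22 mm; origin under its centre.
- wedge_block: Bystander: wooden block 40 x 70 x 30 mm; origin under its centre.
- small_bell: Bystander: small brass bell, 48 mm wide, 67 mm high; origin under its centre.
Not all that is in view belongs to the job. There is more than one size of the stand; the job needs the middle-sized. What is shaped like the awl but orange is not meant.

How it is judged:
By the outcome, as a careful person would: the job done as asked, in the order asked, and still so for the second after the job is handed in, with the robot touching nothing.
It also fails if it takes over 64 s, if anything falls off the work surface, if the arm or the gripper's body presses on something with over 40 N, if the wrist force passes 120 N, or if a joint passes its speed limit or range.

### The arm

A 7-joint arm with a two-finger parallel gripper is mounted at the origin on the work surface. World frame = base frame: x ahead of the robot, y to its left, z up, the work surface at z = 0. Lengths are in m, angles in rad, forces in N, time in s.
With the tool pointing down it reaches from about 0.35 to 0.9 m from the base axis. Payload 19.9 kg.
Tool frame: the origin (TCP) lies midway between the tips of the shut fingers; the grasp point (between the pads) lies robot.tcp_to_grasp behind it (robot.tcp_to_grasp is the distance from the TCP to the grasp point, in m); z points along the fingers, y is the line along which they close (so a half turn about z gives the same grasp; the last joint's range is limited). The gripper opens to 94 mm and grips with 3 to 60 N. Pads are 16 mm wide; open, the fingers measure 119 mm over their backs; the gripper's body (75 mm by 177 mm) begins 78 mm behind the grasp point.
Start: joints at [-1.159, 0.417, -0.01, 1.614, 0.005, 1.111, -0.053], TCP at [0.274, 0.562, 0.173] pointing down, gripper open.
Joint ranges: [-2.81, 2.81], [-0.39, 2.02], [-1.27, 1.25], [0.06, 2.57], [-1.19, 4.33], [0.19, 2], [-2.82, 2.82]. Speed limits (rad/s): [1.89, 1.89, 2.39, 2.39, 3.01, 3.01, 3.01].

### API

Orientations are given as a unit quaternion [w, x, y, z].
In Python, from bench import robot, eyes gives the robot as it stands.
- The arm moves only by the tool carry_out, never from a script. Its argument "motion" is a list of rows, each an object of numbers: "gripper": the opening, from 0 (shut) to 1 (fully open); "x", "y", "z": the shift along the tool's x, y, z in mm; "spin": the turn about the tool's z in rad. A call has 1 to 10 rows; each row is the pose to reach, as a shift and turn from the pose commanded when the call began, along the tool's axes at that moment; what a row does not reach only later rows make up. A row lasts 1/8 s, in which the tool goes at most 62.5 mm and 10.7 degrees, less where a joint would pass 70% of its speed; a pose out of reach is approached as far as the arm can. A call with a gripper value outside its range is refused whole. The fingers move at their own pace and stop on an object; "newtons" is the grip in N (left out, the last holds). Time passes only in rows, so rows that repeat a pose let the fingers close. It gives the time, the measured TCP pose, the force, the opening and the grip force at its end, in the units of the state.
- robot.read_state(): the state, without advancing time (a new reading comes with each control period).
- eyes.snapshot(name): name is "scene" or "top" or "wrist"; returns the picture (400x640x3 uint8, blue, green, red); there is no depth.
- eyes.camera_params(name): a dict with "camera_matrix" (3x3 intrinsics, pixels), "camera_from_world" (4x4, takes a point from world to camera coordinates). Camera axes: x right, y up, looking along -z (the intrinsics and any distortion apply to the point x, -y, -z); pixel columns grow to the right and rows downward; lengths in m; the calibration is good to about 2 mm. A picture is of the moment at which its call begins: read the wrist's pose just before it. camera_params takes no time and is no camera call; for the wrist camera it gives the pose at the moment of the call.
- robot.close_job(): hands the job in; it is judged then, once.
The state is a dict: "time": time; "qpos": joint angles; "qd": joint speeds; "tau": joint torques, N m; "tool_pos": TCP position; "tcp_rot": TCP orientation; "wrist_force": force on the tool from outside, world axes, zero at the start; "wrist_torque": the same for the moment, N m; "opening": finger opening in m; "gripper_force": force on a finger pad.
Only numpy, scipy, OpenCV 4.12 (cv2) and the standard library are available. Lean on these libraries where they do the work, as an engineer would, in place of code of your own. Each camera call takes 0.05 s, during which the arm holds its last target. There are 200 camera calls.

## Working session

There is one attempt and no reset: what is moved stays moved. The work goes in short steps, Python scripts to look and compute and a tool call to move; the robot and the scene stay as the last step left them, time stands still between calls to the robot, and variables do not carry over. Pictures are saved under pics/ and viewed, at most 13 in all, crops included, and the job is handed in when it is done.

Besides the shell and the picture viewer there is one more tool, called after "Emit:" by a JSON object that holds its "fn" and its "kwargs", one argument or row to a line. carry_out: Moves the arm, as the interface text tells. Its arguments: {"type":"object","properties":{"motion":{"type":"array"},"newtons":{"type":"number"}},"required":["motion"]}

```bash
mkdir -p pics; ls
python3 - <<'E'
from bench import robot, eyes
import cv2
print(robot.tcp_to_grasp); s=robot.read_state()
print(s)
for n in("scene","top"):
    im=eyes.snapshot(n); cv2.imwrite(f"pics/{n}0.png",im)
    p=eyes.camera_params(n); print(n,p)
E
```

```text
pics
0.0188
{'time': 0.0, 'qpos': array([-1.15853825,  0.41799266, -0.0102903 ,  1.61418024,  0.00469097,
        1.11070427, -0.05303725]), 'qd': array([-0.00045633,  0.00026644, -0.00030315,  0.00065285, -0.00013427,
        0.00171723, -0.00097076]), 'tau': array([-2.06617515e-03, -8.51276493e+01,  6.37177695e-01, -4.26024127e+01,
       -4.89336450e-02,  1.83001324e-02,  5.00796443e-05]), 'tool_pos': array([0.27379817, 0.56135995, 0.17211116]), 'tcp_rot': array([-9.74668686e-05,  2.24959328e-01,  9.74367951e-01, -6.22796769e-04]), 'wrist_force': array([-0.52254416, -0.34567631,  0.4648905 ]), 'wrist_torque': array([-0.00499063, -0.00309387, -0.01137698]), 'gripper_force': 0.0, 'opening': 0.09433451584547957}
scene {'camera_matrix': array([[398.06588478,   0.        , 320.66769106],
       [  0.        , 398.06588478, 203.58719318],
       [  0.        ,   0.        ,   1.        ]]), 'camera_from_world': array([[-0.01845273,  0.99978866,  0.0090631 ,  0.01813216],
       [-0.6011616 , -0.01833761,  0.79891706,  0.31753717],
       [ 0.79891441,  0.00929382,  0.60137293, -1.60100468],
       [ 0.        ,  0.        ,  0.        ,  1.        ]])}
top {'camera_matrix': array([[513.0295195 ,   0.        , 309.6003543 ],
       [  0.        , 513.0295195 , 202.63418725],
       [  0.        ,   0.        ,   1.        ]]), 'camera_from_world': array([[ 0.01424398, -0.99988301,  0.00557471,  0.00743083],
       [ 0.97027683,  0.01516879,  0.2415218 , -0.61598506],
       [-0.24157811,  0.00196878,  0.97037938, -1.13420563],
       [ 0.        ,  0.        ,  0.        ,  1.        ]])}
```

View pics/top0.png

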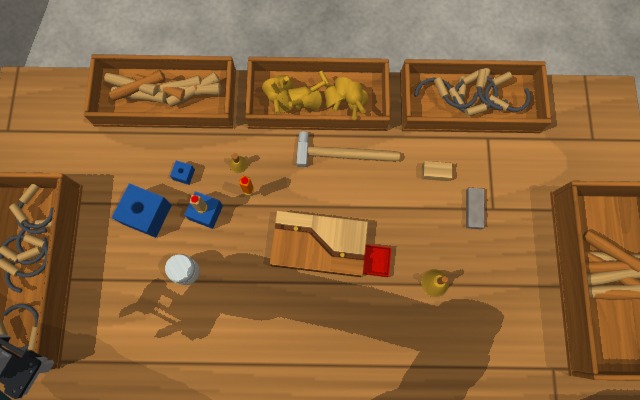

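View pics/scene0.png

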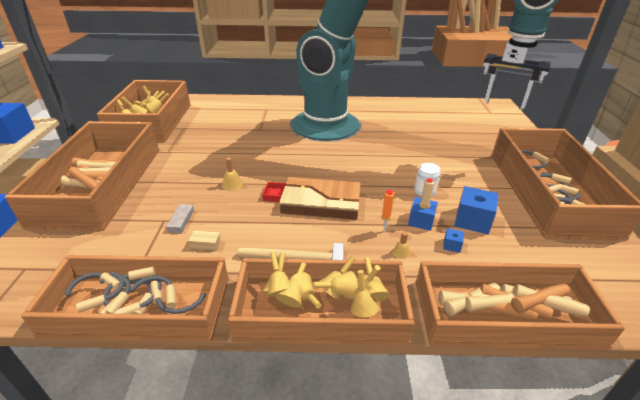

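The top view shows the awl in the middle blue stand at (200,207), with the orange decoy at (246,186). The board is at (320,243), with the light plank on the upper (+x) side, and the red tray is at (377,261). The tin is at (181,268) and the large bell at (436,283).

```bash
cat > h.py <<'E'
import numpy as np, cv2
from bench import robot, eyes
from scipy.spatial.transform import Rotation as R
def ray(P,uv):
    K,T=P["camera_matrix"],P["camera_from_world"]
    d=np.array([(uv[0]-K[0,2])/K[0,0],-(uv[1]-K[1,2])/K[1,1],-1.])
    Rm=T[:3,:3]; return -Rm.T@T[:3,3], Rm.T@d
def onz(P,uv,z):
    o,d=ray(P,uv); return o+d*(z-o[2])/d[2]
def proj(P,X):
    K,T=P["camera_matrix"],P["camera_from_world"]; c=T[:3,:3]@np.asarray(X,float)+T[:3,3]
    return np.array([K[0,0]*c[0]/-c[2]+K[0,2], K[1,1]*-c[1]/-c[2]+K[1,2]])
def tooldelta(X):  # world target of TCP -> tool-axis shift in mm
    s=robot.read_state(); q=s["tcp_rot"]; Rt=R.from_quat([q[1],q[2],q[3],q[0]])
    return Rt.inv().apply(np.asarray(X)-s["tool_pos"])*1e3
def yaw():
    q=robot.read_state()["tcp_rot"]; y=R.from_quat([q[1],q[2],q[3],q[0]]).as_matrix()
    return y
E
python3 - <<'E'
from h import *
im=cv2.imread("pics/top0.png"); P=eyes.camera_params("top")
hsv=cv2.cvtColor(im,cv2.COLOR_BGR2HSV)
b=cv2.inRange(hsv,(100,120,50),(125,255,255))
b[:,:105]=0
for c in cv2.findContours(b,0,2)[0]:
    if cv2.contourArea(c)>50:
        p=cv2.approxPolyDP(cv2.convexHull(c),2,True)[:,0]
        print("blue",cv2.contourArea(c),[(tuple(int(a) for a in q),np.round(onz(P,q,.055)[:2],3).tolist()) for q in p])
for n,uv in dict(a=(276,211),b=(369,221),c=(365,276),d=(270,264)).items(): print(n,onz(P,uv,.04).round(3))
print("awlcap",onz(P,(196,199),.14).round(3),"decoy cap",onz(P,(245,180),.14).round(3))
s=robot.read_state();W=eyes.camera_params("wrist")
T=W["camera_from_world"];Y=yaw();print(Y.round(3));cp=-T[:3,:3].T@T[:3,3]
print("cam in tool",Y.T@(cp-s["tool_pos"]),(T[:3,:3]@Y).round(3),W["camera_matrix"])
E
```

```text
blue 586.0 [((195, 192), [0.643, 0.293]), ((218, 200), [0.624, 0.236]), ((222, 205), [0.612, 0.226]), ((212, 227), [0.558, 0.247]), ((189, 219), [0.576, 0.303]), ((184, 214), [0.588, 0.315])]
blue 1816.5 [((129, 184), [0.66, 0.454]), ((161, 196), [0.632, 0.374]), ((170, 204), [0.612, 0.351]), ((155, 236), [0.534, 0.38]), ((112, 217), [0.578, 0.486])]
blue 350.0 [((176, 161), [0.721, 0.345]), ((191, 165), [0.711, 0.307]), ((194, 169), [0.701, 0.299]), ((188, 183), [0.665, 0.311]), ((173, 179), [0.675, 0.348]), ((170, 175), [0.685, 0.356])]
a [0.603 0.098 0.04 ]
b [ 0.581 -0.127  0.04 ]
c [ 0.449 -0.116  0.04 ]
d [0.474 0.108 0.04 ]
awlcap [0.604 0.27  0.14 ] decoy cap [0.65  0.163 0.14 ]
[[-0.899  0.438 -0.   ]
 [ 0.438  0.899 -0.001]
 [-0.    -0.001 -1.   ]]
cam in tool [ 0.06958121  0.00028645 -0.2131485 ] [[ 0.002  1.     0.   ]
 [ 0.971 -0.002  0.239]
 [ 0.239 -0.    -0.971]] [[289.09131292   0.         318.20813629]
 [  0.         289.09131292 200.45550985]
 [  0.           0.           1.        ]]
```

Emit:
{"fn": "carry_out", "kwargs": {
  "motion": [
    {"z":-30},
    {"x":-420,"y":-119,"z":-30},
    {"x":-420,"y":-119,"z":-30},
    {"x":-420,"y":-119,"z":-30},
    {"x":-420,"y":-119,"z":-30},
    {"x":-420,"y":-119,"z":-30},
    {"x":-420,"y":-119,"z":-30},
    {"x":-420,"y":-119,"z":-20},
    {"x":-420,"y":-119,"z":-20},
    {"x":-420,"y":-119,"z":-20}
  ]
}}

```text
invalid input at $.motion[0]: expected keys gripper, x, y, z, spin
```

Emit:
{"fn": "carry_out", "kwargs": {
  "motion": [
    {"gripper":1,"x":0,"y":0,"z":-30,"spin":0},
    {"gripper":1,"x":-420,"y":-119,"z":-30,"spin":0},
    {"gripper":1,"x":-420,"y":-119,"z":-30,"spin":0},
    {"gripper":1,"x":-420,"y":-119,"z":-30,"spin":0},
    {"gripper":1,"x":-420,"y":-119,"z":-30,"spin":0},
    {"gripper":1,"x":-420,"y":-119,"z":-30,"spin":0},
    {"gripper":1,"x":-420,"y":-119,"z":-30,"spin":0},
    {"gripper":1,"x":-420,"y":-119,"z":-30,"spin":0},
    {"gripper":1,"x":-420,"y":-119,"z":-20,"spin":0},
    {"gripper":1,"x":-420,"y":-119,"z":-20,"spin":0}
  ]
}}

```text
time: 1.35
tool_pos: [0.5985, 0.2707, 0.1916]
tcp_rot: [-0.001, 0.225, 0.974, -0.001]
wrist_force: [0.3, 0.2, -0.3]
opening: 0.0941
gripper_force: 0.0
```

Run:
```python
from h import *
s=robot.read_state(); print(s["time"],s["tool_pos"],s["qpos"].round(2)); print(yaw().round(3))
P=eyes.camera_params("wrist"); im=eyes.snapshot("wrist"); cv2.imwrite("pics/w1.png",im); np.save("w1.npy",P,allow_pickle=True)
```

```text
1.35 [0.59852035 0.27073377 0.19157616] [-0.58  0.46  0.15  1.51 -0.07  1.18  0.7 ]
[[-0.899  0.438 -0.002]
 [ 0.438  0.899 -0.001]
 [ 0.002 -0.001 -1.   ]]
```

View pics/w1.png

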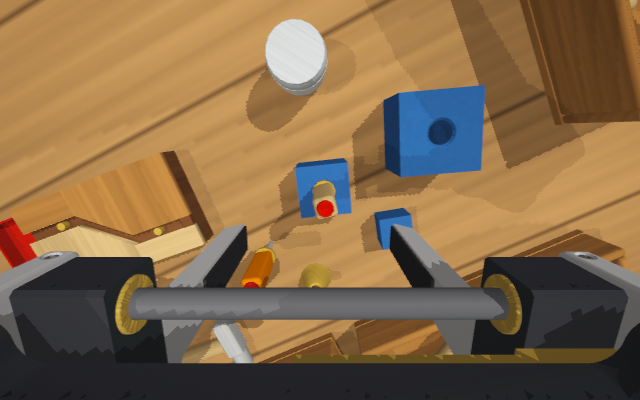

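The wrist view shows the awl's red cap at (325,208), in the middle stand at (323,190). The decoy is at (257,268), and the board is at the left.

Run:
```python
from h import *
P=np.load("w1.npy",allow_pickle=True).item(); im=cv2.imread("pics/w1.png"); hsv=cv2.cvtColor(im,cv2.COLOR_BGR2HSV)
c=im[145:245,270:380]; cv2.imwrite("pics/w1c.png",cv2.resize(c,None,fx=6,fy=6,interpolation=cv2.INTER_CUBIC)[:600])
r=cv2.inRange(hsv,(0,200,100),(4,255,255))|cv2.inRange(hsv,(174,200,100),(180,255,255)); r[:, :290]=0; r[:,360:]=0; r[:180]=0;r[240:]=0
m=cv2.moments(r,True); uv=(m["m10"]/m["m00"],m["m01"]/m["m00"]); print(m["m00"],uv,onz(P,uv,.14))
b=cv2.inRange(hsv,(100,120,90),(125,255,255)); b[:,:285]=0; b[:,362:]=0;b[:150]=0;b[230:]=0
ct=max(cv2.findContours(b,0,2)[0],key=cv2.contourArea)
for q in cv2.approxPolyDP(cv2.convexHull(ct),2,True)[:,0]: print(q,onz(P,q,.055).round(4))
```

```text
206.0 (324.6456310679612, 208.33009708737865) [0.60406943 0.27506134 0.14      ]
[343 159] [0.5799 0.313  0.055 ]
[347 167] [0.5908 0.3133 0.055 ]
[350 212] [0.644  0.2932 0.055 ]
[302 217] [0.6235 0.2359 0.055 ]
[295 168] [0.5644 0.2561 0.055 ]
[298 163] [0.5606 0.2621 0.055 ]
```

View pics/w1c.png

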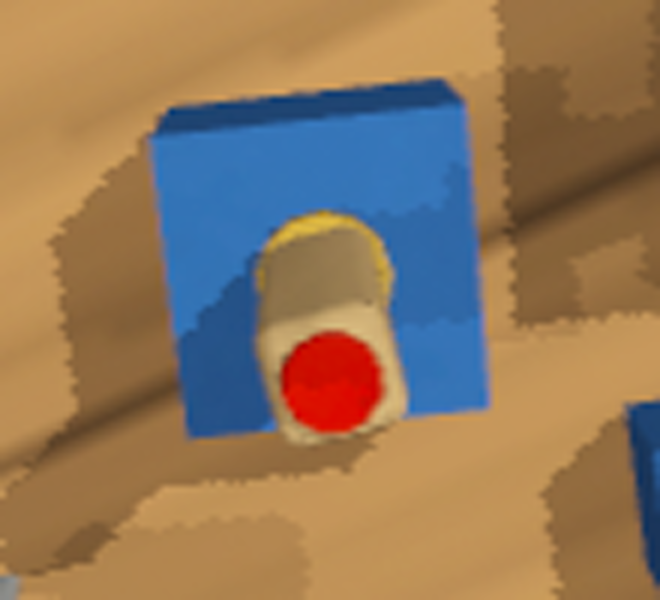

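The crop shows the stand's top face with corners at about (150,138), (466,102), (490,408) and (188,438). The handle's square top has corners at about (262,328), (390,305), (408,412) and (285,443), and the cap's centre is (332,382).

Run:
```python
from h import *
P=np.load("w1.npy",allow_pickle=True).item()
f=lambda q:(270-.42+q[0]/6,145-.42+q[1]/6)
for nm,z,Q in (("stand",.055,[(150,138),(466,102),(490,408),(188,438)]),("handle",.136,[(260,328),(390,305),(408,412),(285,443)])):
    X=np.array([onz(P,f(q),z)[:2] for q in Q]); c=X.mean(0); e=np.diff(np.vstack([X,X[:1]]),axis=0)
    print(nm,c.round(4),np.linalg.norm(e,axis=1).round(4),np.degrees(np.arctan2(e[:,1],e[:,0])).round(1))
print("flange",onz(P,f((325,282)),.061))
print("tool y ang",np.degrees(np.arctan2(.899,.438)))
for z in (.06,.10,.14): print(proj(P,robot.read_state()["tool_pos"]*[1,1,0]+[0,0,z]))
```

```text
stand [0.6044 0.2752] [0.0641 0.0643 0.0638 0.0637] [  70.6  -20.  -109.9  160.2]
handle [0.604  0.2761] [0.021  0.018  0.0205 0.0196] [  74.4  -15.8 -101.1  165.8]
flange [0.60472636 0.27525625 0.061     ]
tool y ang 64.02428534099391
[318.71418118 188.07255473]
[318.70355639 195.31777954]
[318.6899134 204.6211675]
```

Emit:
{"fn": "carry_out", "kwargs": {
  "motion": [
    {"gripper":1,"x":-3,"y":7,"z":0,"spin":-0.1},
    {"gripper":1,"x":-3,"y":7,"z":30,"spin":-0.19},
    {"gripper":1,"x":-3,"y":7,"z":70,"spin":-0.19},
    {"gripper":1,"x":-3,"y":7,"z":100,"spin":-0.19},
    {"gripper":1,"x":-3,"y":7,"z":110,"spin":-0.19},
    {"gripper":1,"x":-3,"y":7,"z":110,"spin":-0.19},
    {"gripper":0.15,"x":-3,"y":7,"z":110,"spin":-0.19},
    {"gripper":0.15,"x":-3,"y":7,"z":110,"spin":-0.19},
    {"gripper":0.15,"x":-3,"y":7,"z":110,"spin":-0.19},
    {"gripper":0.15,"x":-3,"y":7,"z":110,"spin":-0.19}
  ],
  "newtons": 25
}}

```text
time: 2.65
tool_pos: [0.6051, 0.2757, 0.083]
tcp_rot: [0.0, 0.132, 0.991, 0.0]
wrist_force: [-0.1, 0.2, -0.5]
opening: 0.0575
gripper_force: 0.0
```

Emit:
{"fn": "carry_out", "kwargs": {
  "motion": [
    {"gripper":0,"x":0,"y":0,"z":0,"spin":0},
    {"gripper":0,"x":0,"y":0,"z":0,"spin":0},
    {"gripper":0,"x":0,"y":0,"z":0,"spin":0},
    {"gripper":0,"x":0,"y":0,"z":0,"spin":0},
    {"gripper":0,"x":0,"y":0,"z":0,"spin":0},
    {"gripper":0,"x":0,"y":0,"z":0,"spin":0},
    {"gripper":0,"x":0,"y":0,"z":0,"spin":0},
    {"gripper":0,"x":0,"y":0,"z":0,"spin":0}
  ],
  "newtons": 25
}}

```text
time: 3.65
tool_pos: [0.6051, 0.2756, 0.0827]
tcp_rot: [-0.0, 0.132, 0.991, -0.0]
wrist_force: [-0.1, 0.8, -1.7]
opening: 0.0226
gripper_force: 24.1
```

Emit:
{"fn": "carry_out", "kwargs": {
  "motion": [
    {"gripper":0,"x":0,"y":0,"z":-20,"spin":0},
    {"gripper":0,"x":0,"y":0,"z":-50,"spin":0},
    {"gripper":0,"x":0,"y":0,"z":-80,"spin":0},
    {"gripper":0,"x":0,"y":-20,"z":-90,"spin":0},
    {"gripper":0,"x":0,"y":-60,"z":-90,"spin":0},
    {"gripper":0,"x":0,"y":-100,"z":-90,"spin":0},
    {"gripper":0,"x":-10,"y":-140,"z":-90,"spin":0},
    {"gripper":0,"x":-35,"y":-170,"z":-90,"spin":0},
    {"gripper":0,"x":-44,"y":-181,"z":-90,"spin":0},
    {"gripper":0,"x":-44,"y":-181,"z":-90,"spin":0}
  ],
  "newtons": 25
}}

```text
time: 4.9
tool_pos: [0.6002, 0.0884, 0.1728]
tcp_rot: [-0.0, 0.132, 0.991, -0.0]
wrist_force: [-0.5, 0.3, -1.7]
opening: 0.0224
gripper_force: 24.1
```

Run:
```python
from h import *
s=robot.read_state(); print(s["time"],s["tool_pos"],s["qpos"].round(2),s["wrist_force"]); print(yaw().round(4))
P=eyes.camera_params("wrist"); im=eyes.snapshot("wrist"); cv2.imwrite("pics/w2.png",im); np.save("w2.npy",P,allow_pickle=True)
```

```text
4.9 [0.60018963 0.08840576 0.17281025] [-0.33  0.39  0.17  1.67 -0.07  1.09  1.17] [-0.48779582  0.3345603  -1.65712558]
[[-9.650e-01  2.624e-01 -2.000e-04]
 [ 2.624e-01  9.650e-01 -2.000e-04]
 [ 1.000e-04 -3.000e-04 -1.000e+00]]
```

View pics/w2.png

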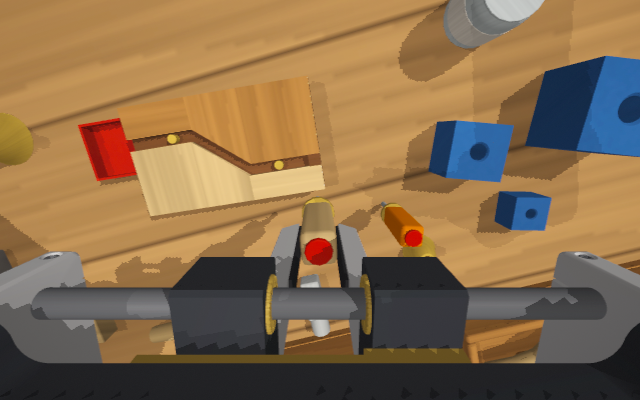

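The wrist view shows the whole board. The studs are at (279,165) and (173,139), the tray is at (105,150), and the held awl's cap is at (319,251).

Run:
```python
from h import *
P=np.load("w2.npy",allow_pickle=True).item(); im=cv2.imread("pics/w2.png"); hsv=cv2.cvtColor(im,cv2.COLOR_BGR2HSV)
cv2.imwrite("pics/w2c.png",cv2.resize(im[70:225,75:340],None,fx=3,fy=3,interpolation=cv2.INTER_CUBIC))
r=cv2.inRange(hsv,(0,200,100),(4,255,255))|cv2.inRange(hsv,(174,200,100),(180,255,255)); r[:, :290]=0; r[:,350:]=0; r[:220]=0
m=cv2.moments(r,True); uv=(m["m10"]/m["m00"],m["m01"]/m["m00"]); print(m["m00"],uv,onz(P,uv,.2301))
t=robot.read_state()["tool_pos"]
for dz in(.0573,-.015,-.02): print(proj(P,t+[0,0,dz]))
```

```text
579.0 (318.23316062176167, 251.12262521588946) [0.59938846 0.08913998 0.2301    ]
[319.50975255 251.57261016]
[319.19435314 215.55176144]
[319.17928106 213.83042315]
```

View pics/w2c.png

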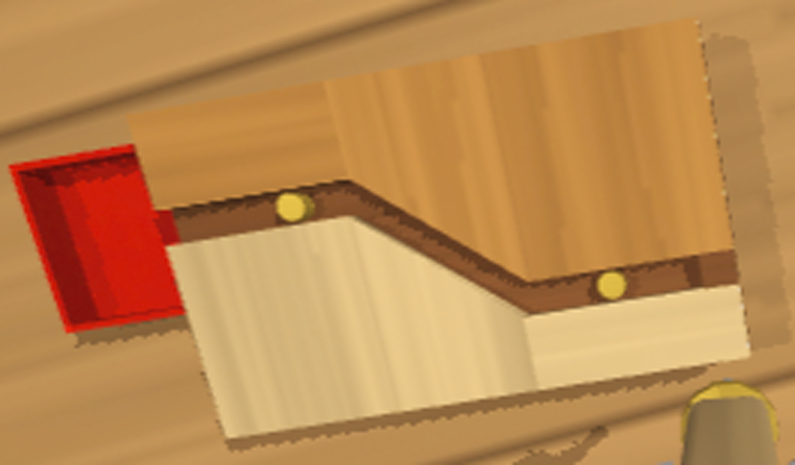

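The crop shows the board corners at (128,117), (698,20), (750,356) and (230,438). The groove edges are at (170,210)/(167,246), (350,180)/(355,216), (525,282)/(530,316) and (735,250)/(740,286). The studs are at (291,207) and (611,285).

Run:
```python
from h import *
P=np.load("w2.npy",allow_pickle=True).item()
f=lambda q:(75-.33+q[0]/3,70-.33+q[1]/3)
Q=[(128,117),(698,20),(750,356),(230,438),(168.5,228),(352.5,198),(527.5,299),(737.5,268)]
B=np.array([(-65,-110),(-65,110),(65,110),(65,-110),(-22,-110),(-22,-35),(28,25),(28,110)])/1e3
X=np.array([onz(P,f(q),.04)[:2] for q in Q])
cb,cx=B.mean(0),X.mean(0); U,S,V=np.linalg.svd((B-cb).T@(X-cx)); Rm=(U@V).T
t=cx-Rm@cb; a=np.arctan2(Rm[1,0],Rm[0,0]); print("board",t,"yaw",a,"scale",S.sum()/((B-cb)**2).sum()); print(((X-(B@Rm.T+t))*1e3).round(1).tolist())
np.save("board.npy",[*t,a])
for n,q in dict(b=(291,207),a=(611,285)).items(): print("stud",n,((onz(P,f(q),.039)[:2]-t)@Rm*1e3).round(1))
T=eyes.camera_params("top")
# cross-check with top camera corners
for q,b in zip([(279,211),(369,221)],B[[2,3]]): print(onz(T,q,.04)[:2]-(Rm@b+t))
off=np.array([.5994,.0891])-robot.read_state()["tool_pos"][:2]
Y=yaw()
for n,p in dict(start=(28,88),b1=(28,25),b2=(-22,-35),exit=(-22,-110),end=(-22,-122)).items():
    w=Rm@(np.array(p)/1e3)+t; d=np.array([*w,0])-[.6002-.0005,.0884+.0004,0]; print(n,w.round(4),(Y.T@d*1e3).round(1)[:2])
```

```text
board [ 0.52701866 -0.00555668] yaw -0.1061122265393086 scale 0.995577282604949
[[0.3, -0.9], [0.5, -0.6], [-0.7, -0.7], [-0.1, 0.2], [0.1, 1.5], [0.2, 0.9], [-0.6, -0.1], [0.4, -0.3]]
stud b [-22.4 -59.2]
stud a [27.2 58.7]
[-0.0006695  -0.00668298]
[ 0.00127891 -0.00537329]
start [0.5642 0.079 ] [ 31.7 -18.7]
b1 [0.5575 0.0163] [ 21.8 -81. ]
b2 [ 0.5014 -0.038 ] [  61.8 -148.1]
exit [ 0.4935 -0.1126] [  50.  -222.1]
end [ 0.4922 -0.1245] [  48.1 -234. ]
```

Run:
```python
from h import *
im=cv2.imread("pics/top0.png"); hsv=cv2.cvtColor(im,cv2.COLOR_BGR2HSV); T=eyes.camera_params("top")
x,y,a=np.load("board.npy"); Rm=np.array([[np.cos(a),-np.sin(a)],[np.sin(a),np.cos(a)]])
for p in [(65,110),(65,-110),(-65,-110),(-65,110)]:
    w=Rm@(np.array(p)/1e3)+[x,y]; print(p,proj(T,[*w,.04]).round(1))
print("wood table",hsv[205,330],"plank",hsv[228,350])
sub=cv2.resize(im[195:295,260:400],None,fx=5,fy=5,interpolation=cv2.INTER_CUBIC)
for p in [(65,110),(65,-110),(-65,-110),(-65,110),(28,88),(28,25),(-22,-35),(-22,-110)]:
    w=Rm@(np.array(p)/1e3)+[x,y]; q=proj(T,[*w,.04]); cv2.circle(sub,tuple(int(v) for v in ((q[0]+.4-260)*5,(q[1]+.4-195)*5)),3,(255,0,255),-1)
cv2.imwrite("pics/topc.png",sub)
```

```text
(65, 110) [276.2 210.7]
(65, -110) [366.8 221.5]
(-65, -110) [361.6 275.3]
(-65, 110) [268.8 264. ]
wood table [ 15 163 152] plank [ 18 136 197]
```

View pics/topc.png

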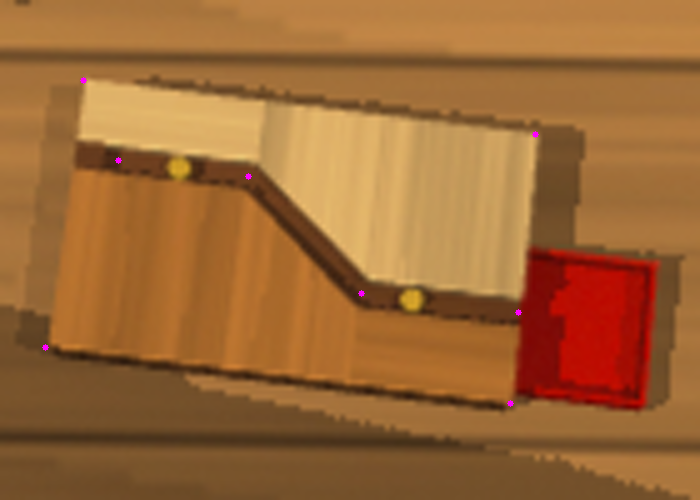

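The board fit projected into the top view lands within 1 px of the corners and seam, so it holds. Next I lower the tip at seam_start.

Emit:
{"fn": "carry_out", "kwargs": {
  "motion": [
    {"gripper":0,"x":16,"y":-10,"z":0,"spin":0},
    {"gripper":0,"x":32,"y":-19,"z":5,"spin":0},
    {"gripper":0,"x":32,"y":-19,"z":20,"spin":0},
    {"gripper":0,"x":32,"y":-19,"z":40,"spin":0},
    {"gripper":0,"x":32,"y":-19,"z":50,"spin":0},
    {"gripper":0,"x":32,"y":-19,"z":54,"spin":0},
    {"gripper":0,"x":32,"y":-19,"z":57.5,"spin":0},
    {"gripper":0,"x":32,"y":-19,"z":61,"spin":0},
    {"gripper":0,"x":32,"y":-19,"z":63.5,"spin":0},
    {"gripper":0,"x":32,"y":-19,"z":64.5,"spin":0}
  ],
  "newtons": 25
}}

```text
time: 6.2
tool_pos: [0.5645, 0.0794, 0.1083]
tcp_rot: [0.0, 0.132, 0.991, -0.0]
wrist_force: [0.3, -0.4, -0.7]
opening: 0.0223
gripper_force: 24.1
```

Emit:
{"fn": "carry_out", "kwargs": {
  "motion": [
    {"gripper":0,"x":-0.5,"y":-3,"z":0.5,"spin":0},
    {"gripper":0,"x":-1.1,"y":-6.6,"z":1,"spin":0},
    {"gripper":0,"x":-1.7,"y":-10.2,"z":1,"spin":0},
    {"gripper":0,"x":-2.3,"y":-13.8,"z":1,"spin":0},
    {"gripper":0,"x":-2.9,"y":-17.4,"z":1,"spin":0},
    {"gripper":0,"x":-3.5,"y":-21,"z":1,"spin":0},
    {"gripper":0,"x":-4.1,"y":-24.6,"z":1,"spin":0},
    {"gripper":0,"x":-4.7,"y":-28.2,"z":1,"spin":0},
    {"gripper":0,"x":-5.3,"y":-31.8,"z":1,"spin":0},
    {"gripper":0,"x":-5.9,"y":-35.4,"z":1,"spin":0}
  ],
  "newtons": 25
}}

```text
time: 7.45
tool_pos: [0.561, 0.0434, 0.1073]
tcp_rot: [0.0, 0.132, 0.991, -0.0]
wrist_force: [0.1, -0.5, -1.3]
opening: 0.0224
gripper_force: 24.1
```

Emit:
{"fn": "carry_out", "kwargs": {
  "motion": [
    {"gripper":0,"x":-0.6,"y":-3.7,"z":0,"spin":0},
    {"gripper":0,"x":-1.2,"y":-7.4,"z":0,"spin":0},
    {"gripper":0,"x":-1.8,"y":-11.1,"z":0,"spin":0},
    {"gripper":0,"x":-2.5,"y":-14.8,"z":0,"spin":0},
    {"gripper":0,"x":-3.1,"y":-18.5,"z":0,"spin":0},
    {"gripper":0,"x":-3.7,"y":-22.2,"z":0,"spin":0},
    {"gripper":0,"x":-4,"y":-25.4,"z":0,"spin":0},
    {"gripper":0,"x":-3.4,"y":-28.5,"z":0,"spin":0},
    {"gripper":0,"x":-1.7,"y":-31.6,"z":0,"spin":0},
    {"gripper":0,"x":0.2,"y":-34.8,"z":0,"spin":0}
  ],
  "newtons": 25
}}

```text
time: 8.7
tool_pos: [0.5515, 0.01, 0.1073]
tcp_rot: [0.0, 0.131, 0.991, -0.0]
wrist_force: [0.3, 0.7, -1.4]
opening: 0.0223
gripper_force: 24.1
```

Emit:
{"fn": "carry_out", "kwargs": {
  "motion": [
    {"gripper":0,"x":1.8,"y":-3.2,"z":0,"spin":0},
    {"gripper":0,"x":3.7,"y":-6.4,"z":0,"spin":0},
    {"gripper":0,"x":5.5,"y":-9.6,"z":0,"spin":0},
    {"gripper":0,"x":7.4,"y":-12.8,"z":0,"spin":0},
    {"gripper":0,"x":9.2,"y":-16,"z":0,"spin":0},
    {"gripper":0,"x":11.1,"y":-19.2,"z":0,"spin":0},
    {"gripper":0,"x":12.9,"y":-22.4,"z":0,"spin":0},
    {"gripper":0,"x":14.8,"y":-25.6,"z":0,"spin":0},
    {"gripper":0,"x":16.6,"y":-28.8,"z":0,"spin":0},
    {"gripper":0,"x":18.5,"y":-32,"z":0,"spin":0}
  ],
  "newtons": 25
}}

```text
time: 9.95
tool_pos: [0.5253, -0.0161, 0.1073]
tcp_rot: [0.0, 0.131, 0.991, -0.0]
wrist_force: [0.1, -0.1, -0.9]
opening: 0.0225
gripper_force: 24.1
```

Emit:
{"fn": "carry_out", "kwargs": {
  "motion": [
    {"gripper":0,"x":1.8,"y":-3.1,"z":0,"spin":0},
    {"gripper":0,"x":3.7,"y":-6.3,"z":0,"spin":0},
    {"gripper":0,"x":5.5,"y":-9.4,"z":0,"spin":0},
    {"gripper":0,"x":7.3,"y":-12.6,"z":0,"spin":0},
    {"gripper":0,"x":9.2,"y":-15.7,"z":0,"spin":0},
    {"gripper":0,"x":11,"y":-18.9,"z":0,"spin":0},
    {"gripper":0,"x":12.8,"y":-22,"z":0,"spin":0},
    {"gripper":0,"x":14.6,"y":-25.1,"z":0,"spin":0},
    {"gripper":0,"x":16,"y":-28.4,"z":0,"spin":0},
    {"gripper":0,"x":16,"y":-32,"z":0,"spin":0}
  ],
  "newtons": 25
}}

```text
time: 11.2
tool_pos: [0.5016, -0.0429, 0.1073]
tcp_rot: [0.0, 0.132, 0.991, -0.0]
wrist_force: [-0.2, -0.0, -0.9]
opening: 0.0222
gripper_force: 24.1
```

Run:
```python
from h import *
x,y,a=np.load("board.npy"); y-=.0006; Rm=np.array([[np.cos(a),-np.sin(a)],[np.sin(a),np.cos(a)]])
s=robot.read_state(); tip=s["tool_pos"][:2]+[-.0006,.0005]; print("tip board",(Rm.T@(tip-[x,y])*1e3).round(1))
for p in [(-22,-107),(-22,-114)]: print(p,(yaw().T@np.array([*(Rm@(np.array(p)/1e3)+[x,y]-tip),0])*1e3).round(1))
P=eyes.camera_params("wrist"); im=eyes.snapshot("wrist"); cv2.imwrite("pics/w3.png",im)
```

```text
tip board [-22.  -38.8]
(-22, -107) [-10.8 -67.4   0. ]
(-22, -114) [-11.9 -74.3   0. ]
```

View pics/w3.png

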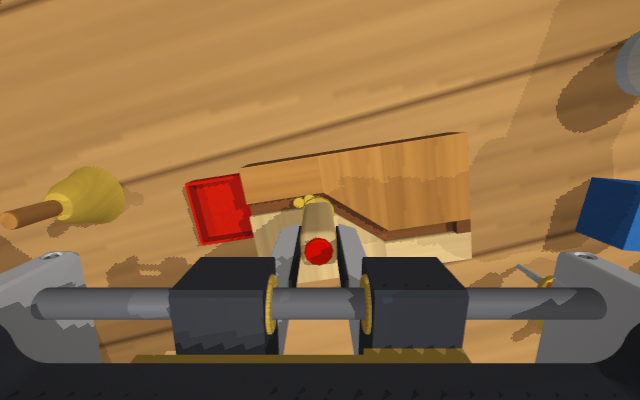

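Both studs are ahead of the tip, at (298,203) and (308,200), and the tray is ahead of them at (220,208). Nothing else has been disturbed.

Emit:
{"fn": "carry_out", "kwargs": {
  "motion": [
    {"gripper":0,"x":-0.6,"y":-3.6,"z":0,"spin":0},
    {"gripper":0,"x":-1.2,"y":-7.2,"z":0,"spin":0},
    {"gripper":0,"x":-1.7,"y":-10.8,"z":0,"spin":0},
    {"gripper":0,"x":-2.3,"y":-14.5,"z":0,"spin":0},
    {"gripper":0,"x":-2.9,"y":-18.1,"z":0,"spin":0},
    {"gripper":0,"x":-3.5,"y":-21.8,"z":0,"spin":0},
    {"gripper":0,"x":-4.1,"y":-25.4,"z":0,"spin":0},
    {"gripper":0,"x":-4.6,"y":-29,"z":0,"spin":0},
    {"gripper":0,"x":-5.2,"y":-32.7,"z":0,"spin":0},
    {"gripper":0,"x":-5.8,"y":-36.3,"z":0,"spin":0}
  ],
  "newtons": 25
}}

```text
time: 12.5
tool_pos: [0.4978, -0.0794, 0.1073]
tcp_rot: [0.0, 0.132, 0.991, -0.0]
wrist_force: [0.6, -0.0, -0.9]
opening: 0.0225
gripper_force: 24.1
```

Emit:
{"fn": "carry_out", "kwargs": {
  "motion": [
    {"gripper":0,"x":-0.6,"y":-3.6,"z":0,"spin":0},
    {"gripper":0,"x":-1.2,"y":-7.2,"z":0,"spin":0},
    {"gripper":0,"x":-1.7,"y":-10.8,"z":0,"spin":0},
    {"gripper":0,"x":-2.3,"y":-14.5,"z":0,"spin":0},
    {"gripper":0,"x":-2.9,"y":-18.1,"z":0,"spin":0},
    {"gripper":0,"x":-3.5,"y":-21.8,"z":0,"spin":0},
    {"gripper":0,"x":-4.1,"y":-25.4,"z":0,"spin":0},
    {"gripper":0,"x":-4.6,"y":-29,"z":0,"spin":0},
    {"gripper":0,"x":-5.2,"y":-32.7,"z":0,"spin":0},
    {"gripper":0,"x":-5.8,"y":-36.3,"z":0,"spin":0}
  ],
  "newtons": 25
}}

```text
time: 13.75
tool_pos: [0.494, -0.116, 0.1073]
tcp_rot: [0.0, 0.132, 0.991, -0.0]
wrist_force: [-0.1, -0.2, -0.7]
opening: 0.0223
gripper_force: 24.1
```

Emit:
{"fn": "carry_out", "kwargs": {
  "motion": [
    {"gripper":0,"x":-0.5,"y":-3,"z":0,"spin":0},
    {"gripper":0,"x":-0.8,"y":-5,"z":0,"spin":0},
    {"gripper":0,"x":-0.8,"y":-5,"z":0,"spin":0}
  ],
  "newtons": 25
}}

```text
time: 14.12
tool_pos: [0.4934, -0.1209, 0.1073]
tcp_rot: [0.0, 0.132, 0.991, -0.0]
wrist_force: [0.1, 0.4, -2.3]
opening: 0.0222
gripper_force: 24.1
```

Run:
```python
from h import *
x,y,a=np.load("board.npy"); y-=.0006; Rm=np.array([[np.cos(a),-np.sin(a)],[np.sin(a),np.cos(a)]])
s=robot.read_state(); tip=s["tool_pos"][:2]+[-.0006,.0005]; print("tip board",(Rm.T@(tip-[x,y])*1e3).round(1),s["tool_pos"],s["wrist_force"])
P=eyes.camera_params("wrist"); im=eyes.snapshot("wrist"); np.save("w4.npy",P,allow_pickle=True)
q=proj(P,[*(Rm@np.array([-.022,-.14])+[x,y]),.01]).astype(int); print(q)
u,v=max(q[0]-80,0),max(q[1]-70,0); cv2.imwrite("pics/w4.png",cv2.resize(im[v:v+140,u:u+180],None,fx=4,fy=4,interpolation=cv2.INTER_CUBIC)); print(u,v)
```

```text
tip board [ -21.9 -117.3] [ 0.4934242  -0.12092777  0.1072783 ] [ 0.06975845  0.4106114  -2.2805104 ]
[297 196]
217 126
```

View pics/w4.png

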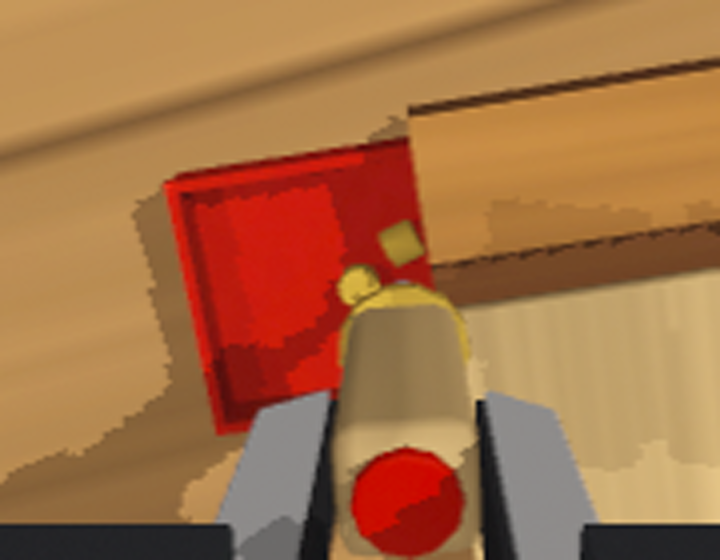

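Both studs are in the tray, at (402,243) and (358,285) in the crop. I lift straight up and carry the awl back over the stand.

Emit:
{"fn": "carry_out", "kwargs": {
  "motion": [
    {"gripper":0,"x":0,"y":0,"z":-8,"spin":0},
    {"gripper":0,"x":0,"y":0,"z":-30,"spin":0},
    {"gripper":0,"x":0,"y":0,"z":-60,"spin":0},
    {"gripper":0,"x":0,"y":20,"z":-80,"spin":0},
    {"gripper":0,"x":-1,"y":65,"z":-80,"spin":0},
    {"gripper":0,"x":-1,"y":115,"z":-80,"spin":0},
    {"gripper":0,"x":-2,"y":165,"z":-80,"spin":0},
    {"gripper":0,"x":-2,"y":215,"z":-80,"spin":0},
    {"gripper":0,"x":-3,"y":265,"z":-80,"spin":0},
    {"gripper":0,"x":-3,"y":310,"z":-80,"spin":0}
  ],
  "newtons": 25
}}

```text
time: 15.42
tool_pos: [0.5775, 0.1796, 0.1878]
tcp_rot: [0.0, 0.131, 0.991, 0.0]
wrist_force: [0.2, -0.4, -1.1]
opening: 0.0225
gripper_force: 24.1
```

Emit:
{"fn": "carry_out", "kwargs": {
  "motion": [
    {"gripper":0,"x":0,"y":45,"z":0,"spin":0},
    {"gripper":0,"x":0,"y":80,"z":0,"spin":0},
    {"gripper":0,"x":-1,"y":98,"z":0,"spin":0},
    {"gripper":0,"x":-1,"y":102,"z":0,"spin":0},
    {"gripper":0,"x":-1,"y":102,"z":0,"spin":0}
  ],
  "newtons": 25
}}

```text
time: 16.05
tool_pos: [0.6048, 0.2747, 0.1874]
tcp_rot: [0.0, 0.132, 0.991, -0.0]
wrist_force: [-0.1, -1.0, -1.7]
opening: 0.0226
gripper_force: 24.1
```

Run:
```python
from h import *
s=robot.read_state(); print(s["tool_pos"],tooldelta([.6050,.2753,.0827]).round(1))
t=s["tool_pos"]; P=eyes.camera_params("wrist"); im=eyes.snapshot("wrist")
hsv=cv2.cvtColor(im,cv2.COLOR_BGR2HSV)
r=cv2.inRange(hsv,(0,200,100),(4,255,255))|cv2.inRange(hsv,(174,200,100),(180,255,255)); r[:, :290]=0; r[:,350:]=0; r[:220]=0
m=cv2.moments(r,True); print(onz(P,(m["m10"]/m["m00"],m["m01"]/m["m00"]),t[2]+.0573)-t)
cv2.imwrite("pics/w5.png",cv2.resize(im[120:270,230:430],None,fx=4,fy=4,interpolation=cv2.INTER_CUBIC))
tp=eyes.snapshot("top"); cv2.imwrite("pics/top5.png",cv2.resize(tp[230:290,340:410],None,fx=8,fy=8,interpolation=cv2.INTER_CUBIC))
```

```text
[0.60484361 0.27469461 0.18741873] [  0.    0.7 104.7]
[-0.00076782  0.00069425  0.0573    ]
```

View pics/w5.png

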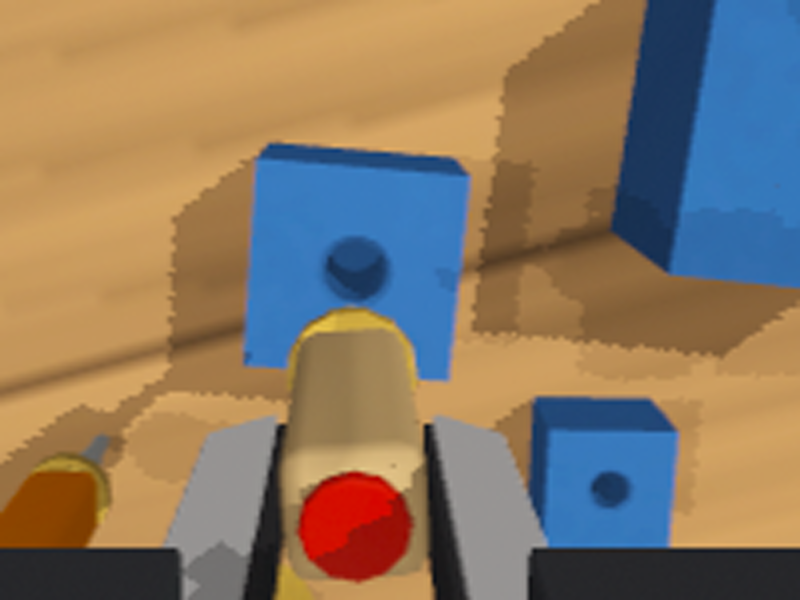

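View pics/top5.png

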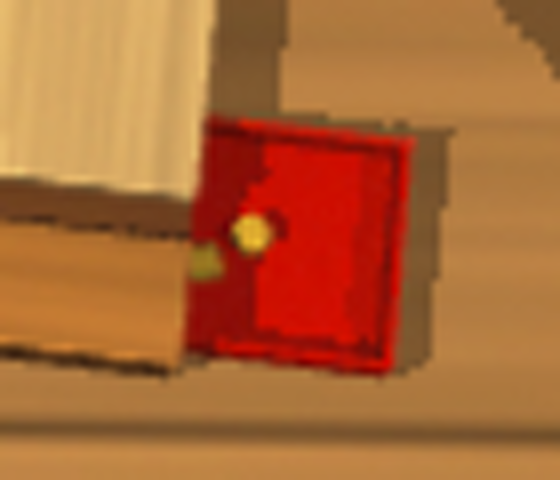

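Both studs lie inside the tray, and the empty bore is at crop (356,269), in line with the held awl. I lower it now.

Emit:
{"fn": "carry_out", "kwargs": {
  "motion": [
    {"gripper":0,"x":0,"y":0,"z":20,"spin":0},
    {"gripper":0,"x":0,"y":0,"z":40,"spin":0},
    {"gripper":0,"x":0,"y":0,"z":55,"spin":0},
    {"gripper":0,"x":0,"y":0,"z":68,"spin":0},
    {"gripper":0,"x":0,"y":0,"z":80,"spin":0},
    {"gripper":0,"x":0,"y":0,"z":90,"spin":0},
    {"gripper":0,"x":0,"y":0,"z":98,"spin":0},
    {"gripper":0,"x":0,"y":0,"z":102,"spin":0},
    {"gripper":0,"x":0,"y":0,"z":104,"spin":0},
    {"gripper":0,"x":0,"y":0,"z":104.5,"spin":0}
  ],
  "newtons": 25
}}

```text
time: 17.4
tool_pos: [0.6048, 0.276, 0.0829]
tcp_rot: [0.0, 0.131, 0.991, 0.0]
wrist_force: [0.6, 0.2, -1.3]
opening: 0.0225
gripper_force: 24.1
```

Emit:
{"fn": "carry_out", "kwargs": {
  "motion": [
    {"gripper":0.3,"x":0,"y":0,"z":0,"spin":0},
    {"gripper":0.5,"x":0,"y":0,"z":0,"spin":0},
    {"gripper":0.8,"x":0,"y":0,"z":0,"spin":0},
    {"gripper":0.8,"x":0,"y":0,"z":0,"spin":0},
    {"gripper":0.8,"x":0,"y":0,"z":0,"spin":0},
    {"gripper":0.8,"x":0,"y":0,"z":0,"spin":0},
    {"gripper":0.8,"x":0,"y":0,"z":0,"spin":0},
    {"gripper":0.8,"x":0,"y":0,"z":0,"spin":0},
    {"gripper":0.8,"x":0,"y":0,"z":0,"spin":0},
    {"gripper":0.8,"x":0,"y":0,"z":0,"spin":0}
  ],
  "newtons": 10
}}

```text
time: 18.65
tool_pos: [0.6047, 0.2759, 0.0828]
tcp_rot: [0.0, 0.132, 0.991, -0.0]
wrist_force: [-0.1, -0.2, 0.3]
opening: 0.0754
gripper_force: 0.0
```

Emit:
{"fn": "carry_out", "kwargs": {
  "motion": [
    {"gripper":0.8,"x":0,"y":0,"z":-10,"spin":0},
    {"gripper":0.8,"x":0,"y":0,"z":-30,"spin":0},
    {"gripper":0.8,"x":0,"y":0,"z":-60,"spin":0},
    {"gripper":0.8,"x":0,"y":0,"z":-100,"spin":0},
    {"gripper":0.8,"x":0,"y":0,"z":-110,"spin":0},
    {"gripper":0.8,"x":0,"y":0,"z":-110,"spin":0}
  ]
}}

```text
time: 19.4
tool_pos: [0.605, 0.2761, 0.1939]
tcp_rot: [0.001, 0.132, 0.991, 0.0]
wrist_force: [0.6, 0.0, 0.4]
opening: 0.0748
gripper_force: 0.0
```

Run:
```python
from h import *
s=robot.read_state(); print(s["time"],s["tool_pos"],s["opening"])
im=eyes.snapshot("wrist"); cv2.imwrite("pics/w6.png",cv2.resize(im[120:270,230:430],None,fx=4,fy=4,interpolation=cv2.INTER_CUBIC))
```

```text
19.4 [0.60499567 0.2760575  0.19389657] 0.07476982032874971
```

View pics/w6.png

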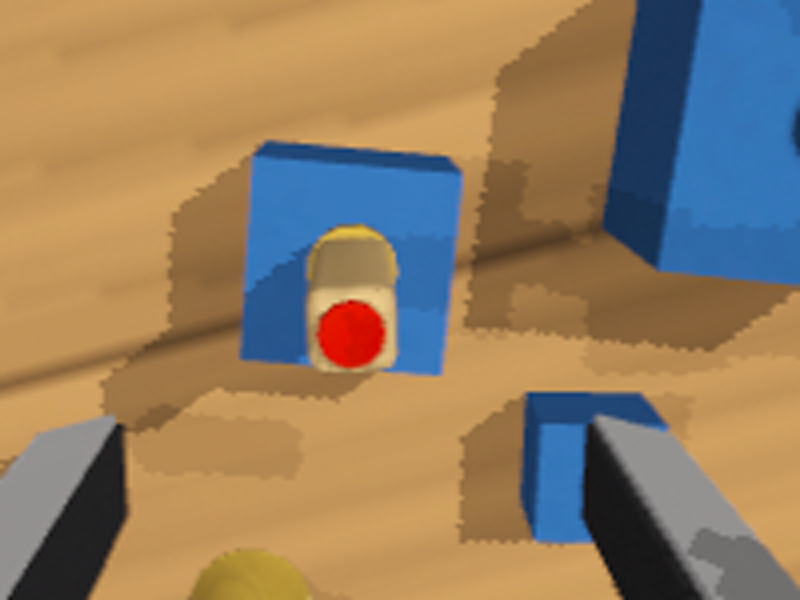

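The awl stands upright with its flange on the block and the gripper is clear of it, so I hand the job in.

```bash
python3 -c "
from bench import robot
print(robot.close_job())"
```

```text
the job is handed in; nothing more can be done
None
```

I handed the job in after about 19.5 s of robot time: both studs are in the red catch tray, the awl stands upright in the middle blue stand with its flange on the top, and I saw no other goods disturbed.

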